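# Find the full salt tin by feel and hold it up

## Task

Only one of the three identical closed tins is full: find it by feel, lifting each in turn about five centimetres or more straight up off its coaster, first the one on the blue coaster, then white, then orange, and setting each one that is not the full tin gently back upright on its own coaster without dropping it. Then hold the heaviest tin up for the cook, upright and still, with its base at least 17 cm above the counter, and finish while still holding it there, the other two standing on their coasters. Keep the tins upright all the time and leave the cup, funnel, saucepan lid and spice carousel alone.

Things in the scene. Friction and masses are not known exactly. Their poses are not given: they have to be found in the camera images.
- tin_1_center (a point): one of three outwardly identical closed round tins (green with a pale band and a brass lid), 56 mm in diameter, 104 mm tall, upright; this point is its centre, 52 mm above its base, z along its axis. Straight smooth rigid side that can be gripped anywhere, in any direction, not fragile. The full one weighs 0.37 to 0.47 kg, the other two 0.08 to 0.24 kg each. The tins' numbers say nothing about their weight
- tin_2_center (a point): one of three outwardly identical closed round tins (green with a pale band and a brass lid), 56 mm in diameter, 104 mm tall, upright; this point is its centre, 52 mm above its base, z along its axis. Straight smooth rigid side that can be gripped anywhere, in any direction, not fragile. The full one weighs 0.37 to 0.47 kg, the other two 0.08 to 0.24 kg each. The tins' numbers say nothing about their weight
- tin_3_center (a point): one of three outwardly identical closed round tins (green with a pale band and a brass lid), 56 mm in diameter, 104 mm tall, upright; this point is its centre, 52 mm above its base, z along its axis. Straight smooth rigid side that can be gripped anywhere, in any direction, not fragile. The full one weighs 0.37 to 0.47 kg, the other two 0.08 to 0.24 kg each. The tins' numbers say nothing about their weight
- coaster_blue: Blue round coaster, 100 mm in diameter, 4 mm thick, fixed to the counter; origin at the centre of its underside, on the counter top. One tin stands on it, within about 10 mm of its centre. The first tin to heft stands here
- coaster_white: White round coaster, 100 mm in diameter, 4 mm thick, fixed to the counter; origin at the centre of its underside, on the counter top. One tin stands on it, within about 10 mm of its centre. The second tin to heft stands here
- coaster_orange: Orange round coaster, 100 mm in diameter, 4 mm thick, fixed to the counter; origin at the centre of its underside, on the counter top. One tin stands on it, within about 10 mm of its centre. The third tin to heft stands here
- cup: white ceramic cup, 80 mm across, 85 mm tall; origin at the centre of its underside. Not part of the work: leave it where it is
- funnel: orange funnel standing mouth down, 96 mm across at the foot, 95 mm tall; origin at the centre of its underside. Not part of the work: leave it where it is
- pan_lid: steel saucepan lid lying on the counter, 180 mm across, 46 mm tall with its knob; origin at the centre of its underside. Not part of the work: leave it where it is
- carousel_jar (a point): point on one of the six jars of the spice carousel, 56 mm from the carousel's upright axis and 60 mm above the counter. The carousel is fixed to the counter, 170 mm across, 138 mm tall, and its jar deck turns about the upright axis. Not part of the work: leave it where it is
Mind the look-alikes: they are no part of the job. What is shaped like the part that bears tin_2_center but black is not meant.

How it is judged:
By the outcome, as a careful person would: the job done as asked, in the order asked, and still so for the second after the job is handed in, while the arm keeps its last pose, push and grip.
It also fails if it takes over 72 s, if anything falls off the work surface, if the arm or the gripper's body presses on something with over 40 N, if the wrist force passes 120 N, or if a joint passes its speed limit or range.

## Robot

A 7-joint arm with a two-finger parallel gripper is mounted at the origin on the work surface. World frame = base frame: x ahead of the robot, y to its left, z up, the work surface at z = 0. Lengths are in m, angles in rad, forces in N, time in s.
With the tool pointing down it reaches from about 0.4 to 0.875 m from the base axis. Payload 19.3 kg.
Tool frame: the origin (TCP) lies midway between the tips of the shut fingers; the grasp point (between the pads) lies 19 mm behind it (bot.pinch_z is the distance from the TCP to the grasp point, in m); z points along the fingers, y is the direction in which the jaws open and shut (so a half turn about z gives the same grasp; the last joint's range is limited). The gripper opens to 85 mm and grips with 20 to 120 N. Pads are 22 mm wide; open, the fingers measure 114 mm over their backs; the gripper's body (76 mm by 85 mm) begins 54 mm behind the grasp point. The pads swing forward as they close: fully open they stand 13 mm farther back than shut.
Start: joints at [1.172, 0.521, -0.036, 1.599, 0.021, 1.021, -0.113], TCP at [0.202, -0.592, 0.231] pointing down, gripper open.
Joint ranges: [-2.91, 2.91], [-0.3, 2.13], [-1.5, 1.42], [0.17, 2.43], [-1.26, 4.41], [0.16, 1.93], [-2.52, 2.52]. Speed limits (rad/s): [1.89, 1.89, 2.39, 2.39, 3.01, 3.01, 3.01].

## Interface

Orientations are given as [roll, pitch, yaw] about the fixed x, y, z axes, in that order (R = Rz(yaw) Ry(pitch) Rx(roll)).
In Python, from workcell import bot gives the robot as it stands. The module is installed in compiled form; this text tells all that it offers.
- The arm moves only by the tool move_arm, never from a script. Its argument "moves" is text: rows parted by semicolons, each of 4 numbers parted by spaces: the shift along the tool's x, y, z in mm, then the turn about the tool's z in rad. In form: dx dy dz yaw; .... A call has exactly 10 rows; each row is the pose to reach, as a shift and turn from the pose commanded when the call began, along the tool's axes at that moment; what a row does not reach only later rows make up. A row lasts 1/12 s, in which the tool goes at most 41.7 mm and 7.16 degrees, less where a joint would pass 70% of its speed; a pose out of reach is approached as far as the arm can. A call with a gripper value outside its range is refused whole. "grip" is the opening, from 0 (shut) to 1 (fully open), set as the call begins (left out, the last holds). The fingers move at their own pace and stop on an object; "grip_force" is the grip in N (left out, the last holds). Time passes only in rows, so rows that repeat a pose let the fingers close, or fill a call up. It gives the time, the measured TCP pose, the force and the opening at its end, in the units of the state.
- bot.observe(): the state, without advancing time (a new reading comes with each control period).
- bot.grab_frame(name): name is "side" or "top" or "wrist"; returns a dict with "frame" (384x512x3 uint8, red, green, blue), "z_map" (384x512 float32, m along the optical axis (not along the pixel's ray), 0 where there is no reading), "K" (3x3 intrinsics, pixels), "eye" and "attitude" of the camera in the world. Camera axes: x right, y up, looking along -z (the intrinsics and any distortion apply to the point x, -y, -z); pixel columns grow to the right and rows downward; lengths in m; the calibration is good to about 2 mm. A picture is of the moment at which its call begins.
- bot.job_done(): hands the job in, once; it reports no verdict.
Trained networks look in a picture, given as the dict that the camera call returned (one of the last four; its "shot" number tells which), for a name from the list of things; names that differ only in an ending like _2 or _b are one class to them, and where a whole thing is asked for, a point or a joint stands for the part that bears it (a point fixed in the world has none). Each returns a list of dicts, best first, with "conf" (0 to 1); they miss things now and then, are a little off and sometimes report something else, mostly with a low value. They report only what shows in the picture. A call takes as long as a camera call. They do not tell look-alikes from the thing itself.
- bot.search_frame(picture, label): "at" ([column, row] in pixels, amid what is visible of it).
- bot.pinpoint(picture, label): "at" ([column, row] in pixels: a listed point, or the origin of a listed thing).
The state is a dict: "clock": time; "qpos": joint angles; "qd": joint speeds; "joint_efforts": joint torques, N m; "position": TCP position; "tool_rot": TCP orientation; "force": force on the tool from outside, world axes, zero at the start; "moment": the same for the moment, N m; "grip_width": finger opening in m.
Only numpy, scipy, OpenCV 4.12 (cv2) and the standard library are available. Lean on these libraries where they do the work, as an engineer would, in place of code of your own. Each camera call takes 0.05 s, during which the arm holds its last target. There are 200 camera calls.

## Working session

There is one attempt and no reset: what is moved stays moved. The work goes in short steps, Python scripts to look and compute and a tool call to move; the robot and the scene stay as the last step left them, time stands still between calls to the robot, and variables do not carry over. Pictures are saved under pics/ and viewed, about 8 in all and at most 12, crops included, and the job is handed in when it is done.

Besides the shell and the picture viewer there is one more tool, called after "Request:" as name(argument=value, ...) on one line, values as JSON. move_arm: Moves the arm, as the interface text tells. Its arguments: {"type":"object","properties":{"moves":{"type":"string"},"grip":{"type":"number"},"grip_force":{"type":"number"}},"required":["moves"]}

```bash
mkdir -p pics
cat > h.py <<'E'
import numpy as np, cv2
from workcell import bot
from scipy.spatial.transform import Rotation as R
def att(p):
    a=np.array(p["attitude"],float)
    if a.shape==(3,3): return a
    return R.from_euler('xyz',a).as_matrix() if a.size==3 else R.from_quat(a).as_matrix()
def cloud(p):
    K=np.array(p["K"]);z=p["z_map"];v,u=np.indices(z.shape)
    c=np.stack([(u-K[0,2])/K[0,0]*z,-(v-K[1,2])/K[1,1]*z,-z],-1)
    return c@att(p).T+np.array(p["eye"])
E
python3 - <<'E'
from h import *
s=bot.observe(); print({k:np.round(v,3) for k,v in s.items()})
ims=[]
for n in("top","side"):
    p=bot.grab_frame(n); print(n,p.keys(),p["eye"],p["attitude"],p["K"])
    c=cloud(p); np.savez(n,f=p["frame"],c=c,z=p["z_map"])
    cv2.imwrite(f"pics/{n}.png",p["frame"][:,:,::-1])
    for l in("tin_1_center","coaster_blue","coaster_white","coaster_orange","cup","funnel","pan_lid","carousel_jar"):
        for d in bot.search_frame(p,l):
            if d["conf"]<.2: continue
            u,v=np.round(d["at"]).astype(int); print(l,round(d["conf"],2),u,v,np.round(c[min(v,383),min(u,511)],3))
E
```

```text
{'clock': np.float64(0.0), 'qpos': array([ 1.172,  0.522, -0.036,  1.6  ,  0.021,  1.021, -0.113]), 'qd': array([-0.001,  0.001, -0.001, -0.001, -0.001, -0.001,  0.001]), 'joint_efforts': array([-4.0000e-03, -9.2711e+01,  1.9780e+00, -3.6993e+01,  1.8000e-02,
        8.0000e-03,  0.0000e+00]), 'position': array([ 0.202, -0.591,  0.231]), 'tool_rot': array([-3.14 ,  0.   ,  0.329]), 'force': array([ 0.22, -0.54,  0.54]), 'moment': array([-0.056, -0.007, -0.018]), 'grip_width': np.float64(0.085)}
top dict_keys(['frame', 'z_map', 'K', 'eye', 'attitude', 'shot']) [0.44695255 0.02700412 1.62288999] [ 0.0804876  -0.01484295 -1.54199913] [[489.96274381   0.         261.05807727]
 [  0.         489.96274381 191.61497862]
 [  0.           0.           1.        ]]
tin_1_center 0.68 205 190 [0.57  0.182 0.105]
coaster_blue 0.61 216 196 [0.559 0.155 0.006]
coaster_white 0.75 270 216 [ 0.498 -0.025  0.004]
coaster_orange 0.7 325 215 [ 0.507 -0.207  0.002]
cup 0.68 127 270 [0.309 0.435 0.007]
funnel 0.98 399 188 [0.447 0.027 1.623]
pan_lid 0.95 258 135 [0.76  0.023 0.044]
carousel_jar 0.84 124 18
[... 186 characters left out ...]
 0.00952767 -2.35778708] [[381.46592951   0.         256.91385981]
 [  0.         381.46592951 189.19032025]
 [  0.           0.           1.        ]]
tin_1_center 0.56 220 237 [0.548 0.198 0.003]
tin_1_center 0.41 322 164 [ 0.512 -0.203  0.075]
coaster_blue 0.7 222 234 [0.547 0.191 0.01 ]
coaster_white 0.44 277 210 [ 0.517 -0.     0.001]
coaster_orange 0.72 324 165 [ 0.506 -0.207  0.072]
coaster_orange 0.64 327 180 [ 0.498 -0.221  0.011]
cup 0.74 207 331 [0.34  0.41  0.011]
funnel 0.74 342 143 [ 0.585 -0.427  0.035]
pan_lid 0.79 218 179 [0.748 0.033 0.021]
pan_lid 0.44 281 189 [ 0.514 -0.011  0.074]
carousel_jar 0.78 120 275 [0.536 0.484 0.089]
carousel_jar 0.67 218 217 [0.551 0.195 0.071]
```

View pics/top.png

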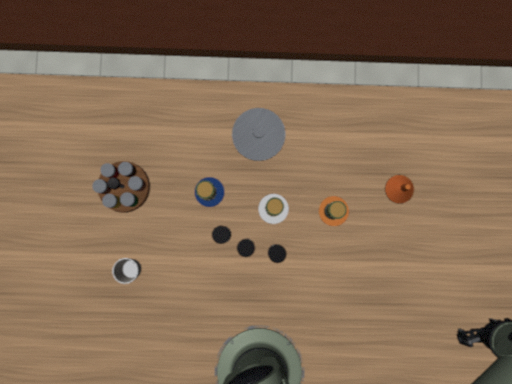

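View pics/side.png

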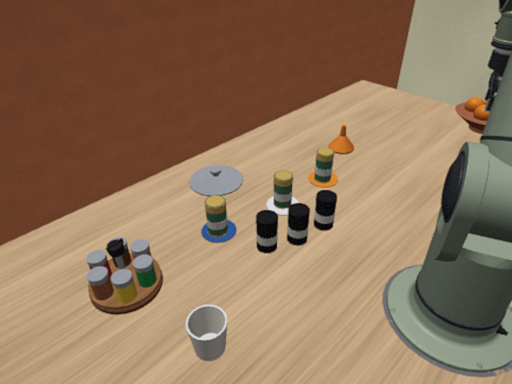

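The top view shows brass-lidded green tins at (205,190) on blue, (275,207) on white and (337,210) on orange. There are black look-alikes at (221,234), (246,248) and (277,253). The side view agrees: green tins at (216,215), (283,188) and (324,165). The green ones fit the description. I'll measure them and confirm in a crop.

Run:
```python
from h import *
d=np.load("top.npz"); c=d["c"]; z=d["z"]; f=d["f"]
hsv=cv2.cvtColor(f,cv2.COLOR_RGB2HSV)
m=((c[...,2]>.09)&(c[...,2]<.125)&(z>0)).astype(np.uint8)
n,l,st,ce=cv2.connectedComponentsWithStats(m)
for i in range(1,n):
    if st[i,4]<40: continue
    q=c[l==i]; t=q[q[:,2]>np.median(q[:,2])-.006]
    (x,y),r=cv2.minEnclosingCircle(t[:,:2].astype(np.float32))
    print(ce[i].round(),st[i,4],"top",np.round(np.median(t[:,2]),4),"mean",t.mean(0).round(4),"circ",round(x,4),round(y,4),round(r,4),"rgb",f[l==i].mean(0).round())
# table level check
print("table",np.round([c[300,200],c[100,400]],3))
# coasters by colour
for nm,mm in dict(blue=(hsv[...,0]>100)&(hsv[...,0]<130)&(hsv[...,1]>150),white=(hsv[...,1]<40)&(hsv[...,2]>150),orange=(hsv[...,0]<14)&(hsv[...,1]>200)&(hsv[...,2]>150)).items():
    mm=mm&(np.abs(c[...,2]-.004)<.012)&(c[...,0]<.65)&(abs(c[...,1])<.3); q=c[mm]
    if len(q): print(nm,len(q),[round(v,4) for v in np.hstack(cv2.minEnclosingCircle(q[:,:2].astype(np.float32)))])
cv2.imwrite("pics/crop.png",cv2.resize(f[160:270,180:360,::-1],None,fx=4,fy=4,interpolation=cv2.INTER_CUBIC))
```

```text
[108. 170.] 64 top 0.0929 mean [0.6251 0.4895 0.0932] circ 0.6261 0.4909 0.0211 rgb [108. 110. 114.]
[126. 168.] 55 top 0.0921 mean [0.6335 0.4339 0.0925] circ 0.6322 0.4355 0.0212 rgb [109. 111. 116.]
[ 99. 186.] 68 top 0.0919 mean [0.5746 0.5133 0.0922] circ 0.575 0.514 0.0212 rgb [109. 111. 114.]
[205. 189.] 272 top 0.1086 mean [0.5719 0.1819 0.1086] circ 0.5725 0.1818 0.0285 rgb [126. 108.  68.]
[127. 198.] 50 top 0.0928 mean [0.5388 0.4247 0.0933] circ 0.5356 0.4241 0.0216 rgb [107. 109. 113.]
[108. 200.] 78 top 0.0922 mean [0.5302 0.4822 0.0927] circ 0.5312 0.4795 0.0225 rgb [111. 112. 116.]
[275. 206.] 267 top 0.1087 mean [ 0.5266 -0.0355  0.1088] circ 0.5267 -0.0362 0.0285 rgb [136. 118.  78.]
[337. 209.] 275 top 0.1091 mean [ 0.5215 -0.23    0.1093] circ 0.5225 -0.231 0.0286 rgb [132. 110.  67.]
[221. 234.] 270 top 0.1046 mean [0.4344 0.1282 0.105 ] circ 0.4348 0.1283 0.0284 rgb [41. 39. 38.]
[246. 247.] 262 top 0.1044 mean [0.3959 0.0497 0.1046] circ 0.3959 0.0497 0.0282 rgb [42. 39. 37.]
[277. 253.] 268 top 0.1051 mean [ 0.3808 -0.0481  0.105 ] circ 0.3804 -0.0481 0.0286 rgb [40. 37. 35.]
[260. 356.] 145 top 0.1135 mean [ 0.0714 -0.0025  0.1136] circ 0.038 -0.0039 0.0749 rgb [40. 44. 38.]
table [[ 0.22   0.195  0.009]
 [ 0.904 -0.455 -0.001]]
blue 225 [np.float64(0.5733), np.float64(0.1794), np.float64(0.0456)]
white 423 [np.float64(0.5239), np.float64(-0.0344), np.float64(0.0504)]
```

View pics/crop.png

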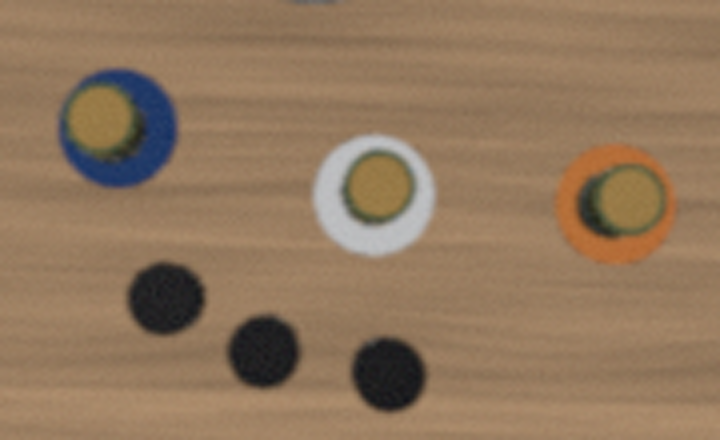

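The crop confirms it: brass lids sit on the blue, white and orange coasters, and the three black look-alikes stand nearer the robot. Positions, with tops at 0.109 as expected: blue (0.572, 0.182), white (0.527, −0.036), orange (0.522, −0.230). I'll move to blue at height.

Request:
move_arm(moves="20 -20 0 0; 40 -41 0 0; 60 -61 0 0; 80 -82 0 0; 100 -102 0 0; 120 -122 0 0; 140 -143 0 0; 160 -163 0 0; 180 -184 0 0; 200 -204 0 0", grip=1, grip_force=60)

```text
clock: 1.73
position: [0.3256, -0.3325, 0.2315]
tool_rot: [3.141, -0.0, 0.329]
force: [0.5, 0.1, 0.3]
grip_width: 0.0855
```

Request:
move_arm(moves="20 -20 0 0; 40 -41 0 0; 60 -61 0 0; 80 -82 0 0; 100 -102 0 0; 120 -122 0 0; 140 -143 0 0; 160 -163 0 0; 180 -184 0 0; 200 -204 0 0")

```text
clock: 2.57
position: [0.4491, -0.0748, 0.2315]
tool_rot: [3.141, -0.0, 0.329]
force: [0.1, -0.4, -0.2]
grip_width: 0.085
```

Request:
move_arm(moves="25 -25 0 0.04; 50 -51 0 0.08; 75 -76 0 0.12; 100 -102 0 0.16; 125 -127 0 0.2; 150 -153 0 0.24; 175 -178 0 0.28; 200 -204 0 0.329; 200 -204 0 0.329; 200 -204 0 0.329")

```text
clock: 3.4
position: [0.572, 0.1834, 0.2307]
tool_rot: [-3.141, 0.001, 0.002]
force: [0.3, -0.8, -0.6]
grip_width: 0.0853
```

Request:
move_arm(moves="0 1 20 0; 0 1 45 0; 0 1 70 0; 0 1 95 0; 0 1 118 0; 0 1 138 0; 0 1 155 0; 0 1 168 0; 0 1 175 0; 0 1 178 0")

```text
clock: 4.23
position: [0.5718, 0.1797, 0.0526]
tool_rot: [3.141, 0.001, -0.001]
force: [0.2, -0.1, -0.0]
grip_width: 0.0853
```

Request:
move_arm(moves="0 0 0 0; 0 0 0 0; 0 0 0 0; 0 0 0 0; 0 0 0 0; 0 0 0 0; 0 0 0 0; 0 0 0 0; 0 0 0 0; 0 0 0 0", grip=0)

```text
clock: 5.07
position: [0.5727, 0.1807, 0.0546]
tool_rot: [-3.141, -0.002, -0.0]
force: [-0.8, -0.4, 6.8]
grip_width: 0.055
```

Run:
```python
from h import *
s=bot.observe(); print({k:np.round(s[k],4) for k in("clock","position","force","joint_efforts","grip_width")})
```

```text
{'clock': np.float64(5.0667), 'position': array([0.5727, 0.1807, 0.0546]), 'force': array([-0.7939, -0.3515,  6.7512]), 'joint_efforts': array([ 4.91000e-02, -9.58641e+01, -2.65910e+00, -2.50378e+01,
        4.71000e-02, -3.31500e-01,  1.24000e-02]), 'grip_width': np.float64(0.055)}
```

Request:
move_arm(moves="0 0 -3 0; 0 0 -8 0; 0 0 -16 0; 0 0 -26 0; 0 0 -37 0; 0 0 -48 0; 0 0 -58 0; 0 0 -65 0; 0 0 -69 0; 0 0 -70 0")

```text
clock: 5.9
position: [0.5724, 0.1805, 0.1242]
tool_rot: [-3.141, -0.001, -0.0]
force: [0.9, -0.1, -0.8]
grip_width: 0.0551
```

Request:
move_arm(moves="0 0 0 0; 0 0 0 0; 0 0 0 0; 0 0 0 0; 0 0 0 0; 0 0 0 0; 0 0 0 0; 0 0 0 0; 0 0 0 0; 0 0 0 0")

```text
clock: 6.73
position: [0.572, 0.1804, 0.1233]
tool_rot: [-3.142, 0.0, -0.0]
force: [0.4, -0.3, -0.2]
grip_width: 0.0548
```

Run:
```python
from h import *
F=[]
for i in range(4):
    p=bot.grab_frame("side"); s=bot.observe(); F.append(s["force"])
print({k:np.round(s[k],4) for k in("clock","position","joint_efforts","grip_width")}, np.round(F,2))
cv2.imwrite("pics/s2.png",p["frame"][100:300,120:420,::-1])
```

```text
{'clock': np.float64(6.9333), 'position': array([0.5721, 0.1804, 0.1233]), 'joint_efforts': array([-1.30000e-03, -9.56309e+01, -3.33510e+00, -3.06251e+01,
        1.53000e-02,  4.00000e-04,  0.00000e+00]), 'grip_width': np.float64(0.055)} [[ 0.91 -0.28 -0.84]
 [-0.07 -0.81 -0.6 ]
 [ 0.68  0.88 -1.65]
 [ 0.15  0.05 -0.05]]
```

View pics/s2.png

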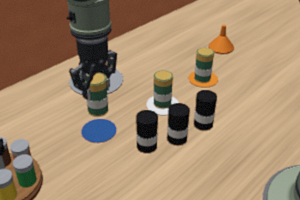

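The blue tin is in the air and upright; the picture shows it above a bare blue coaster at (98,130). It weighs about 0.8 N, so it is light. Setting it back.

Request:
move_arm(moves="0 0 6 0; 0 0 16 0; 0 0 28 0; 0 0 39 0; 0 0 48 0; 0 0 55 0; 0 0 60 0; 0 0 63 0; 0 0 65 0; 0 0 66 0")

```text
clock: 7.77
position: [0.5721, 0.1805, 0.0573]
tool_rot: [-3.142, -0.0, -0.0]
force: [0.7, 1.1, -1.0]
grip_width: 0.0553
```

Request:
move_arm(moves="0 0 0.5 0; 0 0 1 0; 0 0 1.5 0; 0 0 2 0; 0 0 2.5 0; 0 0 3 0; 0 0 3 0; 0 0 3 0; 0 0 3 0; 0 0 3 0")

```text
clock: 8.6
position: [0.5721, 0.1805, 0.0546]
tool_rot: [-3.142, -0.0, -0.0]
force: [-1.8, 0.0, 5.4]
grip_width: 0.0549
```

Request:
move_arm(moves="0 0 0 0; 0 0 0 0; 0 0 0 0; 0 0 0 0; 0 0 0 0; 0 0 0 0; 0 0 0 0; 0 0 0 0; 0 0 0 0; 0 0 0 0", grip=1)

```text
clock: 9.43
position: [0.5721, 0.1804, 0.0543]
tool_rot: [3.142, 0.0, -0.0]
force: [0.2, 0.1, -0.1]
grip_width: 0.0855
```

Request:
move_arm(moves="0 0 -5 0; 0 0 -15 0; 0 0 -30 0; 0 0 -50 0; 0 0 -70 0; 0 0 -90 0; 0 0 -110 0; 0 0 -125 0; 0 0 -135 0; 0 0 -135 0")

```text
clock: 10.27
position: [0.5729, 0.1808, 0.1919]
tool_rot: [-3.14, -0.003, -0.0]
force: [0.1, -0.1, -1.3]
grip_width: 0.0851
```

Request:
move_arm(moves="-5 25 0 0; -10 50 0 0; -16 75 0 0; -21 100 0 0; -26 125 0 0; -31 150 0 0; -36 175 0 0; -41 198 0 0; -45 216 0 0; -45 216 0 0")

```text
clock: 11.1
position: [0.5258, -0.0396, 0.1887]
tool_rot: [3.14, 0.001, -0.005]
force: [0.4, -1.8, -0.1]
grip_width: 0.0857
```

```bash
cat > tins.py <<'E'
from h import *
p=bot.grab_frame("top"); c=cloud(p);z=p["z_map"];f=p["frame"]
m=((c[...,2]>.095)&(c[...,2]<.125)&(z>0)&(c[...,0]>.48)&(abs(c[...,1])<.3)).astype(np.uint8)
n,l,st,ce=cv2.connectedComponentsWithStats(m)
for i in range(1,n):
    if st[i,4]>40: print(ce[i].round(),st[i,4],c[l==i].mean(0).round(4),f[l==i].mean(0).round())
s=bot.observe(); print(s["clock"],np.round(s["position"],4),np.round(s["force"],2))
cv2.imwrite("pics/t_%d.png"%(s["clock"]*100),f[:,:,::-1])
E
python3 tins.py
```

```text
[207. 189.] 267 [0.5715 0.175  0.1084] [130. 112.  71.]
[337. 209.] 272 [ 0.5217 -0.2295  0.1083] [138. 115.  69.]
11.15 [ 0.5263 -0.0374  0.1888] [-0.12  0.76  0.52]
```

Blue tin is standing upright on its coaster (top at 0.108). White is next.

Request:
move_arm(moves="0 0 15 0; 0 0 35 0; 0 0 55 0; 0 0 75 0; 0 0 95 0; 0 0 110 0; 0 0 122 0; 0 0 130 0; 0 0 134 0; 0 0 135 0")

```text
clock: 11.98
position: [0.5268, -0.035, 0.0537]
tool_rot: [-3.141, 0.001, 0.0]
force: [0.3, -0.1, 0.0]
grip_width: 0.0856
```

Request:
move_arm(moves="0 0 0 0; 0 0 0 0; 0 0 0 0; 0 0 0 0; 0 0 0 0; 0 0 0 0; 0 0 0 0; 0 0 0 0; 0 0 0 0; 0 0 0 0", grip=0)

```text
clock: 12.82
position: [0.5275, -0.0352, 0.0552]
tool_rot: [-3.141, -0.001, -0.0]
force: [-1.5, 2.4, 7.4]
grip_width: 0.0549
```

Request:
move_arm(moves="0 0 -3 0; 0 0 -8 0; 0 0 -16 0; 0 0 -26 0; 0 0 -37 0; 0 0 -48 0; 0 0 -58 0; 0 0 -65 0; 0 0 -69 0; 0 0 -70 0")

```text
clock: 13.65
position: [0.5273, -0.0356, 0.1252]
tool_rot: [3.142, -0.001, -0.0]
force: [-0.7, 0.1, -4.7]
grip_width: 0.0552
```

Request:
move_arm(moves="0 0 0 0; 0 0 0 0; 0 0 0 0; 0 0 0 0; 0 0 0 0; 0 0 0 0; 0 0 0 0; 0 0 0 0; 0 0 0 0; 0 0 0 0")

```text
clock: 14.48
position: [0.527, -0.0356, 0.1243]
tool_rot: [-3.142, -0.0, -0.0]
force: [0.9, 0.4, -4.1]
grip_width: 0.0548
```

```bash
cat > feel.py <<'E'
from h import *
F=[]
for i in range(4):
    p=bot.grab_frame("side"); s=bot.observe(); F.append(s["force"])
print({k:np.round(s[k],4) for k in("clock","position","joint_efforts","grip_width")}, np.round(F,2))
cv2.imwrite("pics/s_%d.png"%(s["clock"]*100),p["frame"][:,:,::-1])
E
python3 feel.py
```

```text
{'clock': np.float64(14.6833), 'position': array([ 0.527 , -0.0355,  0.1243]), 'joint_efforts': array([-5.00000e-04, -8.51623e+01, -2.29120e+00, -2.84585e+01,
        1.43000e-02,  1.40000e-03, -2.00000e-04]), 'grip_width': np.float64(0.0551)} [[-0.19 -0.29 -3.22]
 [ 0.38 -0.28 -3.89]
 [-0.32  0.51 -3.93]
 [-1.22  0.38 -4.39]]
```

The white tin weighs about 3.9 N (≈0.40 kg), which makes it the full one. The order still requires orange to be hefted, so I'll set white down for now.

Request:
move_arm(moves="0 0 6 0; 0 0 16 0; 0 0 28 0; 0 0 39 0; 0 0 48 0; 0 0 55 0; 0 0 60 0; 0 0 63 0; 0 0 65 0; 0 0 66 0")

```text
clock: 15.52
position: [0.5271, -0.0356, 0.0582]
tool_rot: [-3.142, -0.0, -0.0]
force: [-0.2, 0.4, -3.8]
grip_width: 0.0548
```

Request:
move_arm(moves="0 0 0.5 0; 0 0 1 0; 0 0 1.5 0; 0 0 2 0; 0 0 2.5 0; 0 0 3 0; 0 0 3 0; 0 0 3 0; 0 0 3 0; 0 0 3 0")

```text
clock: 16.35
position: [0.527, -0.0356, 0.0553]
tool_rot: [3.142, 0.0, -0.0]
force: [0.0, -0.2, -4.2]
grip_width: 0.0546
```

Request:
move_arm(moves="0 0 0.3 0; 0 0 0.6 0; 0 0 0.9 0; 0 0 1.2 0; 0 0 1.5 0; 0 0 1.5 0; 0 0 1.5 0; 0 0 1.5 0; 0 0 1.5 0; 0 0 1.5 0")

```text
clock: 17.18
position: [0.5272, -0.0356, 0.0552]
tool_rot: [3.141, -0.001, -0.0]
force: [-10.3, 0.2, 30.3]
grip_width: 0.0546
```

The contact is stiff, so I'll back off 1 mm before releasing.

Request:
move_arm(moves="0 0 -0.3 0; 0 0 -0.6 0; 0 0 -0.9 0; 0 0 -1.1 0; 0 0 -1.1 0; 0 0 -1.1 0; 0 0 -1.1 0; 0 0 -1.1 0; 0 0 -1.1 0; 0 0 -1.1 0")

```text
clock: 18.02
position: [0.527, -0.0356, 0.0552]
tool_rot: [3.142, -0.0, -0.0]
force: [-3.9, -0.1, 8.2]
grip_width: 0.0548
```

Request:
move_arm(moves="0 0 0 0; 0 0 0 0; 0 0 0 0; 0 0 0 0; 0 0 0 0; 0 0 0 0; 0 0 0 0; 0 0 0 0; 0 0 0 0; 0 0 0 0", grip=1)

```text
clock: 18.85
position: [0.527, -0.0356, 0.0549]
tool_rot: [-3.142, 0.0, -0.0]
force: [-0.1, 0.2, -0.0]
grip_width: 0.085
```

Request:
move_arm(moves="0 0 -5 0; 0 0 -15 0; 0 0 -30 0; 0 0 -50 0; 0 0 -70 0; 0 0 -90 0; 0 0 -110 0; 0 0 -125 0; 0 0 -135 0; 0 0 -135 0")

```text
clock: 19.68
position: [0.5279, -0.0356, 0.1924]
tool_rot: [3.141, -0.003, -0.0]
force: [0.9, 0.0, -0.2]
grip_width: 0.0854
```

Request:
move_arm(moves="0 20 0 0; -1 45 0 0; -2 70 0 0; -2 95 0 0; -3 120 0 0; -4 145 0 0; -4 170 0 0; -5 188 0 0; -5 195 0 0; -5 195 0 0")

```text
clock: 20.52
position: [0.5213, -0.232, 0.1892]
tool_rot: [-3.142, 0.001, -0.003]
force: [-0.2, -0.5, -0.5]
grip_width: 0.0855
```

```bash
python3 tins.py
```

```text
[207. 189.] 266 [0.5715 0.175  0.1083] [130. 112.  71.]
[276. 206.] 263 [ 0.5262 -0.0403  0.1088] [142. 123.  82.]
[335. 215.] 64 [ 0.5039 -0.2233  0.1083] [117. 102.  63.]
20.5667 [ 0.5217 -0.2304  0.1893] [-0.11  1.27 -0.3 ]
```

Request:
move_arm(moves="0 -3 15 0; 0 -5 35 0; 0 -5 55 0; 0 -5 75 0; 0 -5 95 0; 0 -5 110 0; 0 -5 122 0; 0 -5 130 0; 0 -5 134 0; 0 -5 135 0")

```text
clock: 21.4
position: [0.522, -0.225, 0.0546]
tool_rot: [-3.141, 0.0, 0.0]
force: [-0.9, 0.6, -0.3]
grip_width: 0.0855
```

Request:
move_arm(moves="0 0 0 0; 0 0 0 0; 0 0 0 0; 0 0 0 0; 0 0 0 0; 0 0 0 0; 0 0 0 0; 0 0 0 0; 0 0 0 0; 0 0 0 0", grip=0)

```text
clock: 22.23
position: [0.5224, -0.2257, 0.0559]
tool_rot: [3.141, -0.001, -0.0]
force: [-2.4, 0.7, 6.4]
grip_width: 0.0551
```

Request:
move_arm(moves="0 0 -3 0; 0 0 -8 0; 0 0 -16 0; 0 0 -26 0; 0 0 -37 0; 0 0 -48 0; 0 0 -58 0; 0 0 -65 0; 0 0 -69 0; 0 0 -70 0")

```text
clock: 23.07
position: [0.5222, -0.2257, 0.1258]
tool_rot: [3.141, -0.001, -0.0]
force: [-0.6, -0.4, -2.5]
grip_width: 0.0551
```

Request:
move_arm(moves="0 0 0 0; 0 0 0 0; 0 0 0 0; 0 0 0 0; 0 0 0 0; 0 0 0 0; 0 0 0 0; 0 0 0 0; 0 0 0 0; 0 0 0 0")

```text
clock: 23.9
position: [0.522, -0.2256, 0.1249]
tool_rot: [-3.142, -0.0, -0.0]
force: [0.6, 0.4, -2.4]
grip_width: 0.0549
```

```bash
python3 feel.py
```

```text
{'clock': np.float64(24.1), 'position': array([ 0.522 , -0.2256,  0.1249]), 'joint_efforts': array([ 3.00000e-04, -9.09915e+01, -1.83880e+00, -2.97896e+01,
        1.46000e-02,  5.00000e-04,  0.00000e+00]), 'grip_width': np.float64(0.0553)} [[-0.01 -0.48 -1.78]
 [ 0.26 -0.24 -1.28]
 [ 0.11 -0.41 -2.39]
 [-0.44  1.22 -2.65]]
```

Orange weighs about 2.1 N, so white is clearly the full one. Setting orange down.

Request:
move_arm(moves="0 0 6 0; 0 0 16 0; 0 0 28 0; 0 0 39 0; 0 0 48 0; 0 0 55 0; 0 0 60 0; 0 0 63 0; 0 0 65 0; 0 0 66 0")

```text
clock: 24.93
position: [0.522, -0.2256, 0.0588]
tool_rot: [3.142, -0.0, -0.0]
force: [-0.2, 0.0, -1.8]
grip_width: 0.0549
```

Request:
move_arm(moves="0 0 0.5 0; 0 0 1 0; 0 0 1.5 0; 0 0 2 0; 0 0 2.5 0; 0 0 3 0; 0 0 3 0; 0 0 3 0; 0 0 3 0; 0 0 3 0")

```text
clock: 25.77
position: [0.522, -0.2256, 0.0559]
tool_rot: [3.142, -0.0, -0.0]
force: [0.1, -0.1, -1.4]
grip_width: 0.0551
```

Request:
move_arm(moves="0 0 0.2 0; 0 0 0.3 0; 0 0 0.4 0; 0 0 0.5 0; 0 0 0.5 0; 0 0 0.5 0; 0 0 0.5 0; 0 0 0.5 0; 0 0 0.5 0; 0 0 0.5 0")

```text
clock: 26.6
position: [0.5221, -0.2256, 0.0559]
tool_rot: [3.141, -0.0, -0.0]
force: [-2.7, 1.2, 9.5]
grip_width: 0.0548
```

Contact. Release, rise and go back to white, with the y correction: tin seen at −0.0403, last TCP −0.0356.

Request:
move_arm(moves="0 0 0 0; 0 0 0 0; 0 0 0 0; 0 0 0 0; 0 0 0 0; 0 0 0 0; 0 0 0 0; 0 0 0 0; 0 0 0 0; 0 0 0 0", grip=1)

```text
clock: 27.43
position: [0.522, -0.2256, 0.0554]
tool_rot: [3.142, -0.0, -0.0]
force: [1.0, 0.4, 0.5]
grip_width: 0.0852
```

Request:
move_arm(moves="0 0 -5 0; 0 0 -15 0; 0 0 -30 0; 0 0 -50 0; 0 0 -70 0; 0 0 -90 0; 0 0 -110 0; 0 0 -125 0; 0 0 -135 0; 0 0 -135 0")

```text
clock: 28.27
position: [0.5228, -0.2259, 0.193]
tool_rot: [3.14, -0.003, -0.0]
force: [0.6, -0.5, 0.3]
grip_width: 0.0855
```

Request:
move_arm(moves="0 -20 0 0; 1 -45 0 0; 2 -70 0 0; 2 -95 0 0; 3 -120 0 0; 4 -145 0 0; 4 -168 0 0; 5 -184 0 0; 5 -190 0 0; 5 -190 0 0")

```text
clock: 29.1
position: [0.5268, -0.0343, 0.19]
tool_rot: [-3.141, 0.001, 0.002]
force: [-0.7, -1.1, 0.7]
grip_width: 0.0857
```

```bash
python3 tins.py
```

```text
[207. 189.] 263 [0.5717 0.1752 0.1082] [130. 112.  71.]
[337. 209.] 272 [ 0.5213 -0.2291  0.1086] [137. 115.  69.]
29.15 [ 0.5268 -0.0357  0.19  ] [ 0.21 -2.06  0.36]
```

Request:
move_arm(moves="0 0 15 0; 0 0 35 0; 0 0 55 0; 0 0 75 0; 0 0 95 0; 0 0 110 0; 0 0 122 0; 0 0 130 0; 0 0 134 0; 0 0 135 0")

```text
clock: 29.98
position: [0.5268, -0.0363, 0.0549]
tool_rot: [3.141, 0.001, -0.001]
force: [0.2, 0.5, -0.5]
grip_width: 0.0856
```

Request:
move_arm(moves="0 0 0 0; 0 0 0 0; 0 0 0 0; 0 0 0 0; 0 0 0 0; 0 0 0 0; 0 0 0 0; 0 0 0 0; 0 0 0 0; 0 0 0 0", grip=0)

```text
clock: 30.82
position: [0.5274, -0.0357, 0.0563]
tool_rot: [3.141, -0.001, -0.0]
force: [-2.0, 0.0, 7.9]
grip_width: 0.0549
```

Request:
move_arm(moves="0 0 -3 0; 0 0 -8 0; 0 0 -16 0; 0 0 -26 0; 0 0 -37 0; 0 0 -50 0; 0 0 -63 0; 0 0 -76 0; 0 0 -88 0; 0 0 -100 0")

```text
clock: 31.65
position: [0.527, -0.0356, 0.1572]
tool_rot: [3.142, -0.001, -0.0]
force: [-0.4, 0.3, -4.3]
grip_width: 0.055
```

Request:
move_arm(moves="0 0 -13 0; 0 0 -27 0; 0 0 -41 0; 0 0 -55 0; 0 0 -68 0; 0 0 -79 0; 0 0 -88 0; 0 0 -94 0; 0 0 -98 0; 0 0 -100 0")

```text
clock: 32.48
position: [0.527, -0.0355, 0.2558]
tool_rot: [-3.142, -0.0, -0.0]
force: [0.3, -1.0, -3.5]
grip_width: 0.0551
```

Request:
move_arm(moves="0 0 0 0; 0 0 0 0; 0 0 0 0; 0 0 0 0; 0 0 0 0; 0 0 0 0; 0 0 0 0; 0 0 0 0; 0 0 0 0; 0 0 0 0")

```text
clock: 33.32
position: [0.527, -0.0355, 0.2554]
tool_rot: [-3.142, 0.0, -0.0]
force: [1.1, -0.4, -3.6]
grip_width: 0.0551
```

```bash
python3 feel.py; python3 tins.py; cp pics/s_3[3-5]*.png pics/final.png; ls pics
```

```text
{'clock': np.float64(33.5167), 'position': array([ 0.527 , -0.0356,  0.2554]), 'joint_efforts': array([-2.20000e-03, -7.61913e+01, -2.30320e+00, -3.74060e+01,
        1.80000e-02,  2.70000e-03, -1.00000e-04]), 'grip_width': np.float64(0.0546)} [[-0.59  0.42 -4.48]
 [ 0.01  0.15 -3.89]
 [-0.51  0.52 -3.2 ]
 [ 0.36  0.4  -3.72]]
[207. 189.] 269 [0.5713 0.175  0.1084] [129. 111.  70.]
[337. 209.] 270 [ 0.5213 -0.2293  0.1086] [137. 115.  69.]
33.5667 [ 0.527  -0.0356  0.2554] [ 0.68  0.95 -4.04]
crop.png
final.png
s2.png
s_1468.png
s_2410.png
s_3351.png
side.png
t_1115.png
t_2056.png
t_2915.png
t_3356.png
top.png
```

View pics/final.png

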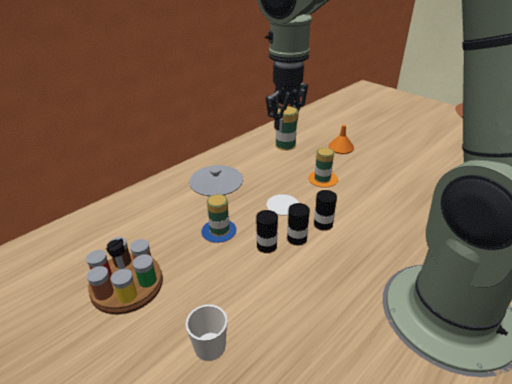

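The final picture shows the full tin held upright at (287,128) above the bare white coaster (283,204). The other two stand on blue (217,217) and orange (324,165), and nothing else has moved. Base is about 0.20 m up.

```bash
python3 -c "
from workcell import bot
print(bot.job_done())"
```

```text
the job is handed in; nothing more can be done
None
```

The full tin is the one from the white coaster, and I handed the job in while holding it upright with its base about 20 cm above the counter.

- **Weights:** I lifted each tin about 7 cm in the order blue, white, orange. They read about 0.8 N, 3.9 N and 2.1 N, and white read about 3.8 N again in the final hold.
- **White set down in between:** The white tin had to go back on its coaster while I lifted the orange one. The contact was stiffer than planned and the wrist force briefly reached about 30 N. I backed off to 8 N before letting go.
- **Last checks:** At 33.6 s the arm was still. The blue and orange tins stood upright on their coasters with their tops at 0.108 m, and the cup, funnel, lid and carousel look unmoved in the picture.
- **Disagreement:** In the overhead camera the blue tin now sits about 7 mm from where it started, still well on its coaster. The tins showed a steady 4–5 mm sideways offset from the gripper position, so I corrected for that when gripping the orange tin.

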